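# Clock a flanged pipe spool with a gravity-needle centring gauge

## Robot

A 6-joint arm with a two-finger parallel gripper is mounted at the origin on a cart in front of the work surface, level with it; the furniture and walls round the work are solid. World frame = base frame: x ahead of the robot, y to its left, z up, the work surface at z = 0. Lengths are in m, angles in rad, forces in N, time in s.
With the tool pointing down it reaches from about 0.225 to 0.875 m from the base axis. Payload 3.4 kg.
Tool frame: the origin (TCP) lies at the very end of the fingers, on their centre line; the grasp point (between the pads) lies 19 mm behind it; z points along the fingers, y is the line along which they close (so a half turn about z gives the same grasp; the last joint's range is limited). The gripper opens to 85 mm and grips with 20 to 120 N. Pads are 22 mm wide; open, the fingers measure 114 mm over their backs; the gripper's body (76 mm by 85 mm) begins 54 mm behind the grasp point. The pads swing forward as they close: fully open they stand 13 mm farther back than shut.
Start: joints at [-1.279, 0.276, 1.505, -0, 1.361, -0.121], TCP at [0.231, -0.527, 0.231] pointing down, gripper open.
Joint ranges: [-2.89, 2.89], [-0.75, 2.08], [0.22, 2.7], [-1.18, 4.32], [0.11, 2.71], [-2.7, 2.7]. Speed limits (rad/s): [2.57, 2.57, 3.14, 3.14, 3.14, 3.14].

## Interface

Orientations are given as [roll, pitch, yaw] about the fixed x, y, z axes, in that order (R = Rz(yaw) Ry(pitch) Rx(roll)).
In Python, from rig import bot gives the robot as it stands.
- The arm moves only by the tool arm_command, never from a script. Its argument "increments" is a list of rows, each a list of 3 entries, a list of its own where there are three numbers: the opening, from -1 (shut) to 1 (fully open), then the shift along the world's x, y, z in mm, then the turn about the world's z in rad. A call has 1 to 5 rows; each row shifts and turns the commanded pose from where the row before left it; what a row does not reach is not made up. A row lasts 1/8 s, in which the tool goes at most 62.5 mm and 10.7 degrees, less where a joint would pass 70% of its speed; a pose out of reach is approached as far as the arm can. A call is refused whole if a number of a shift passes 62.5 or a number of a turn 0.188, either way. A call with a gripper value outside its range is refused whole. The fingers move at their own pace and stop on an object; "grip_force" is the grip in N (left out, the last holds). Time passes only in rows, so rows that do not move let the fingers close. It gives the time, the measured TCP pose, the force, the opening and the grip force at its end, in the units of the state.
- bot.sense(): the state, without advancing time (a new reading comes with each control period).
- bot.camera(name): name is "scene" or "top" or "wrist"; returns a dict with "image" (420x560x3 uint8, red, green, blue), "fx", "fy", "cx", "cy" (pixels), "extrinsics" (4x4, takes a point from world to camera coordinates). Camera axes: x right, y down, z forward; pixel columns grow to the right and rows downward; lengths in m; the calibration is good to about 2 mm. A picture is of the moment at which its call begins. There is no depth.
- bot.hand_in(): hands the job in; it is judged then, once.
The state is a dict: "clock": time; "joints": joint angles; "dq": joint speeds; "effort": joint torques, N m; "tcp_pos": TCP position; "tool_rot": TCP orientation; "wrist_force": force on the tool from outside, world axes, zero at the start; "ft_torque": the same for the moment, N m; "opening": finger opening in m; "finger_force": force on a finger pad.
Only numpy, scipy, OpenCV 4.12 (cv2) and the standard library are available. Lean on these libraries where they do the work, as an engineer would, in place of code of your own. Each camera call takes 0.05 s, during which the arm holds its last target. There are 200 camera calls.

## Task

Seat the flanged pipe spool gently in the fixture, both square flanges fully home between the corner locators, and let go of it. Then take the blue centring gauge by its handle, sit its V foot squarely astride the pipe near mid length, dial facing the robot, and rock it round the pipe until the needle settles on the red band. Finish holding the gauge there, still and gently pressed on the pipe, without letting go, so that the hole can be marked; leave the loose marker and nut alone.

Things in the scene. Friction and masses are not known exactly. Their poses are not given: they have to be found in the camera images.
- nest: fixed fixture: dark steel plate 200 (x) x 118 x 12 mm with four aluminium L-shaped corner locators round a pocket 154 x 74 mm (2 mm clearance all round the spool). Walls 16 mm above the plate, flared lead-ins up to 27 mm above it; 85 mm open between the locators of a long side for the fingers. Origin: centre of the underside, on the table; x roughly away from the robot
- nest_seat (a point): point in the nest, 47 mm above the table, where the middle of the spool lies when it is fully home (axes as the nest)
- nest_near (a point): middle of the plate's end that is nearer to the robot (nest x = -100 mm), at the plate's top
- spool: steel pipe, 48 mm outside diameter, with a square flange 70 x 70 x 8 mm at either end, 150 mm long, 0.5 to 0.85 kg, lying on its flange edges with the pipe axis 35 mm above the table; 134 mm of bare pipe between the flanges. Origin: on the pipe axis at mid length; x along the pipe; both ends and all four sides alike
- gauge: centring gauge, 0.38 kg, standing on its aluminium V foot (90 degrees, opens down, 34 mm thick, 82 mm over the feet), dial to the robot. Blue case 76 mm across, x -19 to 13 mm, top 116 mm above the feet; black handle 22 (x) x 44 (y) mm, 116 to 160 mm up, gripped from above across x. Origin: centre under the feet; z up; -x is the dial side; x lies along the pipe when astride
- gauge_grip (a point): middle of the part of the handle to grip, 140 mm above the gauge's feet
- gauge_vee (a point): midway in the gauge's thickness, 5.7 mm below the plane of its feet: lies on the axis of the 48 mm pipe when both legs of the V rest on it; rocking the gauge round the pipe turns it about this point
- gauge_needle (a joint): angle of the free-swinging, bottom-weighted needle about the gauge's x axis; 0 points to the handle, positive to the gauge's -y side. It always comes to point straight up in the world, so rolling the gauge by an angle about its +x axis makes it read minus that angle. After a movement it swings for about a second
- gauge_band (a joint): angle of the red band on the dial's bezel, same zero and sense as the needle; set before the start to -0.18 to -0.50 (towards the gauge's +y side, left as seen from the robot) and stiff
- needle_tip (a point): tip of the black needle, 28 mm from the dial's centre; z of its frame points along the needle
- band_mid (a point): middle of the red band, 3.4 mm wide, 28 mm from the dial's centre; z of its frame points outward along the band
- pencil_marker: white and blue marker pen, 14 x 131 x 16 mm, loose bystander in front of the nest; origin in its middle at the underside
- nut: large hexagon nut, 24 x 27 x 13 mm, loose bystander towards the table's left front; origin in its middle at the underside

How it is judged:
By the outcome, as a careful person would: the job done as asked, in the order asked, and still so for the second after the job is handed in, while the arm keeps its last pose, push and grip.
It also fails if it takes over 56 s, if anything falls off the work surface, if the arm or the gripper's body presses on something with over 40 N, if the wrist force passes 120 N, or if a joint passes its speed limit or range.

## Working session

There is one attempt and no reset: what is moved stays moved. The work goes in short steps, Python scripts to look and compute and a tool call to move; the robot and the scene stay as the last step left them, time stands still between calls to the robot, and variables do not carry over. Pictures are saved under pics/ and viewed, at most 10 in all, crops included, and the job is handed in when it is done.

Besides the shell and the picture viewer there is one more tool, called after "Emit:" as name(argument=value, ...) on one line, values as JSON. arm_command: Moves the arm, as the interface text tells. Its arguments: {"type":"object","properties":{"increments":{"type":"array"},"grip_force":{"type":"number"}},"required":["increments"]}

```bash
ls; mkdir -p pics; cat > h.py <<'E'
import numpy as np, cv2
from rig import bot
def cap(n,f):
    c=bot.camera(n); cv2.imwrite(f,c["image"][:,:,::-1]); np.savez(f[:-4]+".npz",**{k:np.array(v) for k,v in c.items()})
def cal(f): return np.load(f[:-4]+".npz")
def P(f):
    c=cal(f); K=np.array([[c["fx"],0,c["cx"]],[0,c["fy"],c["cy"]],[0,0,1]]); return K@c["extrinsics"][:3]
def proj(f,X):
    q=P(f)@np.append(X,1); return q[:2]/q[2]
def onplane(f,uv,z):
    M=P(f); H=np.c_[M[:,0],M[:,1],M[:,2]*z+M[:,3]]; q=np.linalg.solve(H,[uv[0],uv[1],1]); return np.r_[q[:2]/q[2],z]
def tri(f1,a,f2,b):
    X=cv2.triangulatePoints(P(f1),P(f2),np.array(a,float).reshape(2,1),np.array(b,float).reshape(2,1))[:,0]; return X[:3]/X[3]
E
python3 - <<'E'
from h import *
print(bot.sense())
for n in ("scene","top","wrist"):
    cap(n,f"pics/{n}0.png"); c=cal(f"pics/{n}0.png"); E=c["extrinsics"]; print(n,c["fx"],-E[:3,:3].T@E[:3,3])
a=np.hstack([cv2.imread(f"pics/{n}0.png") for n in("scene","top")])
E
```

```text
pics
{'clock': 0.0, 'joints': array([-1.27902013e+00,  2.76572623e-01,  1.50616063e+00,  1.86772213e-05,
        1.36067140e+00, -1.21007827e-01]), 'dq': array([-1.03287517e-03, -2.44639891e-04,  9.88839722e-05, -4.92198822e-04,
       -1.42541640e-03,  6.40170468e-05]), 'effort': array([-1.10919515e-03, -4.16772544e+01, -2.45803177e+01,  4.93523908e-05,
        1.11548707e-02, -2.19920884e-05]), 'tcp_pos': array([ 0.23051007, -0.52619077,  0.2304415 ]), 'tool_rot': array([-3.13979611e+00, -2.36857499e-04,  4.12779904e-01]), 'wrist_force': array([-0.39224918, -0.36219327, -0.48563532]), 'ft_torque': array([ 0.00613321, -0.03374387, -0.00446773]), 'finger_force': 0.0, 'opening': 0.08560220020987687}
scene 425.57804079588743 [0.14224088 0.57025855 0.71311739]
top 496.20263145078906 [0.43659783 0.11424013 0.9753856 ]
wrist 366.4939450331073 [ 0.30230934 -0.49582858  0.37341737]
```

View pics/scene0.png

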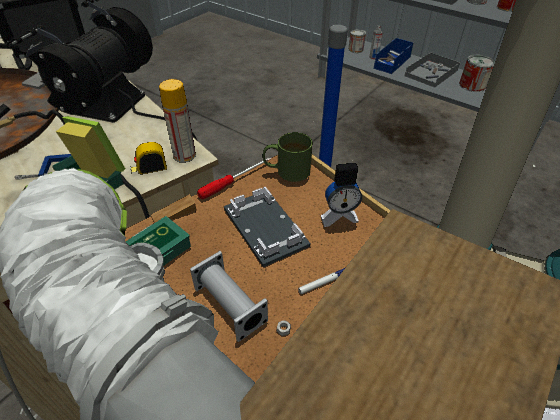

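View pics/top0.png

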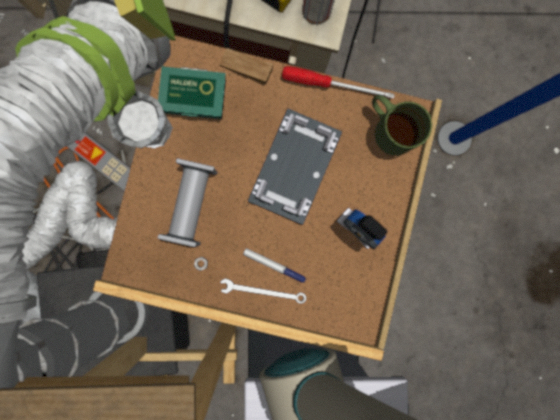

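The scene view shows the spool at about (230,300), nest (266,225), gauge (342,195), marker (320,283) and nut (284,327). In the top view they sit at spool (187,203), nest (296,165), gauge (363,228), marker (275,265) and nut (201,264).

```bash
python3 - <<'E'
from h import *
t="pics/top0.png"
for n,uv,z in [("spool",(187,203),.035),("nest",(296,165),.012),("gauge",(368,231),.16),("marker",(275,265),.01),("nut",(201,264),.01),("edgeBL",(100,288),0),("edgeBR",(380,352),0),("edgeTR",(438,100),0),("mug",(405,128),.1),("can",(137,122),.1)]:
    print(n,onplane(t,uv,z).round(3))
im=cv2.imread(t)[90:310,150:400]; cv2.imwrite("pics/topc.png",cv2.resize(im,None,fx=2.7,fy=2.7,interpolation=cv2.INTER_CUBIC))
im=cv2.imread("pics/scene0.png")[150:350,180:400]; cv2.imwrite("pics/scenec.png",cv2.resize(im,None,fx=3,fy=3,interpolation=cv2.INTER_CUBIC))
E
```

```text
spool [0.493 0.267 0.035]
nest [0.568 0.06  0.012]
gauge [ 0.439 -0.051  0.16 ]
marker [0.374 0.101 0.01 ]
nut [0.376 0.244 0.01 ]
edgeBL [0.33 0.44 0.  ]
edgeBR [ 0.203 -0.104  0.   ]
edgeTR [ 0.701 -0.226  0.   ]
mug [ 0.623 -0.131  0.1  ]
can [0.632 0.345 0.1  ]
```

View pics/topc.png

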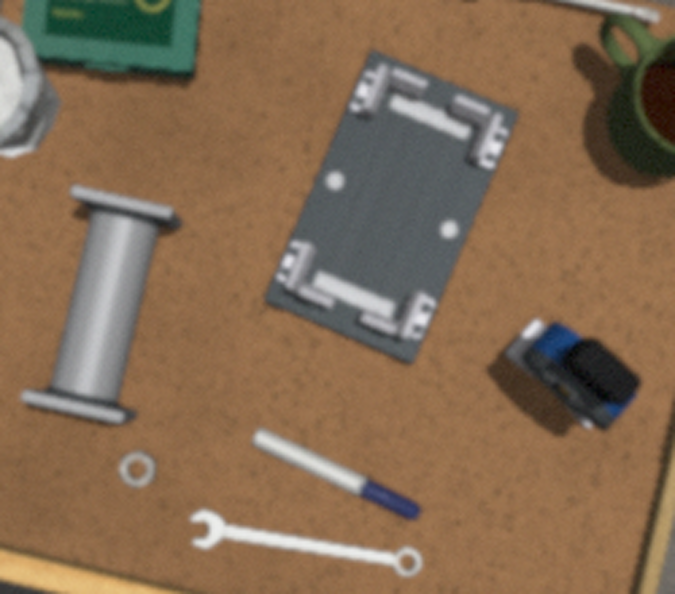

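View pics/scenec.png

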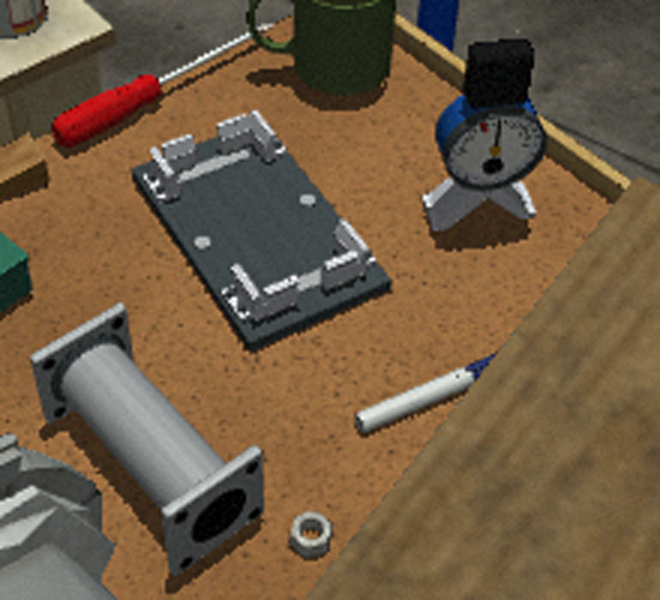

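The top crop shows the plate corners at (372,50), (519,110), (410,362), (266,302), the flange top edges at (72,190)-(175,213) and (25,398)-(128,415), and the handle top at about (605,370). The scene crop shows the flange tops at (33,353)/(122,305) and (165,512)/(262,450), plate corners at (135,170), (253,340), (390,285), and the gauge's red band just left of the needle.

```bash
python3 - <<'E'
from h import *
t="pics/top0.png"; s="pics/scene0.png"
T=lambda x,y:(149.7+x/2.7,89.7+y/2.7); S=lambda x,y:(179.7+x/3,149.7+y/3)
pr={"plTL":((372,50),(135,170)),"plBL":((266,302),(253,340)),"plBR":((410,362),(390,285)),
"flFarL":((72,190),(33,353)),"flFarR":((177,211),(122,305)),"flNearL":((25,398),(165,512)),"flNearR":((130,414),(262,450)),
"hTopNearL":((563,365),(470,48)),"discL":((335,181),(202,243)),"discR":((449,230),(307,200)),"nut":((137,470),(311,530)),"footL":((515,345),(428,200))}
for k,(a,b) in pr.items():
    X=tri(t,T(*a),s,S(*b)); print(k,X.round(4),np.abs(proj(t,X)-T(*a)).max().round(2))
for n,q in [("TL",(372,50)),("TR",(519,110)),("BR",(410,362)),("BL",(266,302))]: print(n,onplane(t,T(*q),.012).round(4))
for q in [(72,190),(177,211),(25,398),(130,414)]: print(onplane(t,T(*q),.07).round(4))
for q in [(588,335),(640,378),(618,408),(562,365),(605,372)]: print("h",onplane(t,T(*q),.16).round(4))
E
```

```text
plTL [0.6794 0.0753 0.0116] 0.46
plBL [0.4966 0.1526 0.0159] 0.03
plBR [0.4533 0.0488 0.0086] 0.16
flFarL [0.5682 0.2802 0.0765] 0.02
flFarR [0.5562 0.2116 0.0661] 0.4
flNearL [0.4296 0.3118 0.0721] 0.39
flNearR [0.4173 0.2424 0.0624] 0.26
hTopNearL [ 0.4504 -0.03    0.1787] 1.05
discL [0.5844 0.1031 0.0136] 0.07
discR [0.5488 0.0209 0.0146] 0.07
nut [0.3772 0.2444 0.0146] 0.1
footL [ 0.4665 -0.0233  0.0298] 0.69
TL [0.6802 0.076  0.012 ]
TR [ 0.6367 -0.0309  0.012 ]
BR [0.4536 0.0492 0.012 ]
BL [0.4969 0.1528 0.012 ]
[0.5691 0.2813 0.07  ]
[0.555  0.2106 0.07  ]
[0.4289 0.3118 0.07  ]
[0.418  0.2416 0.07  ]
h [ 0.4673 -0.05    0.16  ]
h [ 0.4409 -0.0817  0.16  ]
h [ 0.4226 -0.068   0.16  ]
h [ 0.4489 -0.0338  0.16  ]
h [ 0.4446 -0.0602  0.16  ]
```

Emit:
arm_command(increments=[[1,[14,55,0],-0.07],[1,[14,55,0],-0.07],[1,[14,55,0],-0.07],[1,[14,55,0],-0.07],[1,[14,55,0],-0.07]], grip_force=40)

```text
clock: 0.78
tcp_pos: [0.3008, -0.2499, 0.2312]
tool_rot: [-3.141, -0.0, 0.06]
wrist_force: [2.0, 0.5, 0.1]
opening: 0.0853
finger_force: 0.0
```

Emit:
arm_command(increments=[[1,[14,55,0],-0.07],[1,[14,55,0],-0.07],[1,[14,55,0],-0.07],[1,[14,55,0],-0.07],[1,[0,0,0],0]])

```text
clock: 1.4
tcp_pos: [0.3566, -0.0279, 0.2313]
tool_rot: [-3.14, 0.0, -0.209]
wrist_force: [0.0, 0.3, -0.6]
opening: 0.0858
finger_force: 0.0
```

```bash
python3 -c "
from h import *
cap('wrist','pics/wA.png')"
```

Emit:
arm_command(increments=[[1,[43,38,0],0],[1,[43,38,0],0],[1,[43,38,0],0],[1,[0,0,0],0]])

```text
clock: 1.95
tcp_pos: [0.4887, 0.0822, 0.2305]
tool_rot: [-3.142, -0.0, -0.216]
wrist_force: [-0.8, 0.1, -0.3]
opening: 0.0854
finger_force: 0.0
```

```bash
python3 -c "
from h import *
cap('wrist','pics/wB.png')"
```

Emit:
arm_command(increments=[[1,[-13,60,0],0],[1,[-13,60,0],0],[1,[-13,60,0],0],[1,[0,0,0],0]])

```text
clock: 2.5
tcp_pos: [0.4452, 0.2632, 0.2313]
tool_rot: [3.142, 0.001, -0.214]
wrist_force: [0.1, -0.3, -0.2]
opening: 0.0854
finger_force: 0.0
```

```bash
python3 -c "
from h import *
cap('wrist','pics/wC.png')
a=[cv2.imread('pics/w%s.png'%k) for k in 'ABC']
cv2.imwrite('pics/w3.png',cv2.resize(np.vstack([np.hstack(a[:2]),np.hstack([a[2],a[2]*0])]),(800,600),interpolation=cv2.INTER_AREA))"
```

```text
(no output)
```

View pics/w3.png

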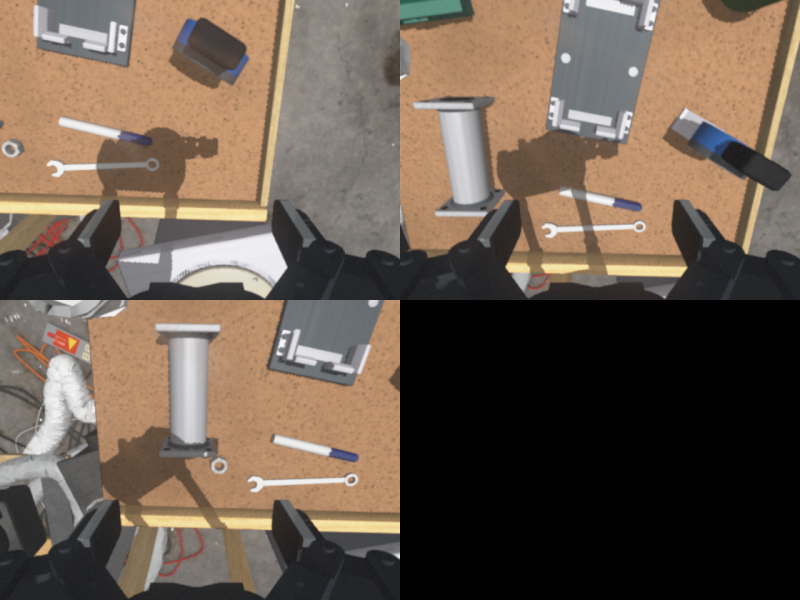

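The mosaic (wrist views at 0.714 scale) shows A with the gauge handle at (215,45), B with the plate's near corners at (548,131)/(628,143), and C with the spool flanges at (188,328) and (188,453). I'll refine all poses by fitting model edges to the image gradients.

```bash
cat > fit.py <<'E'
from h import *
from scipy.optimize import minimize
def grad(f):
    g=cv2.GaussianBlur(cv2.cvtColor(cv2.imread(f),cv2.COLOR_BGR2GRAY).astype(np.float32),(0,0),1.2)
    return cv2.Sobel(g,cv2.CV_32F,1,0)/8,cv2.Sobel(g,cv2.CV_32F,0,1)/8
def score(f,G,segs,p):
    c,s=np.cos(p[2]),np.sin(p[2]); M=P(f); tot=0;n=0
    for a,b in segs:
        t=np.linspace(.05,.95,40)[:,None]; q=np.array(a)*(1-t)+np.array(b)*t
        w=np.c_[p[0]+c*q[:,0]-s*q[:,1],p[1]+s*q[:,0]+c*q[:,1],q[:,2],np.ones(len(q))]@M.T
        uv=(w[:,:2]/w[:,2:]).astype(np.float32); d=uv[-1]-uv[0]; nn=np.array([-d[1],d[0]])/(np.linalg.norm(d)+1e-9)
        g=[cv2.remap(k,uv[:,:1],uv[:,1:],cv2.INTER_LINEAR)[:,0] for k in G]
        v=np.minimum(np.abs(g[0]*nn[0]+g[1]*nn[1]),25); tot+=v.sum(); n+=len(v)
    return tot/n
def rect(x,y,z,x0=0,y0=0):
    c=[(x0-x,y0-y,z),(x0+x,y0-y,z),(x0+x,y0+y,z),(x0-x,y0+y,z)]; return [(c[i],c[(i+1)%4]) for i in range(4)]
def pipe(f,p,zc,r=.024,L=.066):
    E=cal(f)["extrinsics"]; C=-E[:3,:3].T@E[:3,3]; yl=-np.sin(p[2])*(C[0]-p[0])+np.cos(p[2])*(C[1]-p[1]); zl=C[2]-zc
    D=np.hypot(yl,zl); al=np.arctan2(zl,yl); b=np.arccos(r/D)
    return [((-L,r*np.cos(al+k*b),zc+r*np.sin(al+k*b)),(L,r*np.cos(al+k*b),zc+r*np.sin(al+k*b))) for k in(1,-1)]
def fit(files,segf,p0,span=(.006,.006,.05)):
    Gs={f:grad(f) for f in files}
    J=lambda p:-sum(score(f,Gs[f],segf(f,p),p) for f in files)
    rng=np.random.default_rng(0); best=None
    C=[np.array(p0)+rng.uniform(-1,1,3)*span for _ in range(150)]; C.sort(key=J)
    for q in C[:5]:
        r=minimize(J,q,method="Nelder-Mead",options=dict(initial_simplex=[q,q+[.002,0,0],q+[0,.002,0],q+[0,0,.01]],xatol=1e-5,fatol=1e-3))
        if best is None or r.fun<best.fun: best=r
    return best.x.round(4),round(best.fun/len(files),2)
nest=lambda f,p:rect(.1,.059,.012)
def spool(f,p,z=.035): return rect(.004,.035,z+.035,.071)+rect(.004,.035,z+.035,-.071)+pipe(f,p,z)
handle=lambda f,p:rect(.011,.022,.16)
E
python3 - <<'E'
from fit import *
W=lambda k:f"pics/w{k}.png"; t="pics/top0.png"; s="pics/scene0.png"
for fs in ([t],[s],[W("B")],[t,s,W("B")]): print("nest",fs,fit(fs,nest,(.5668,.0618,-.405)))
for fs in ([t],[s],[W("C")],[t,s,W("C")]): print("spool",fs,fit(fs,spool,(.4928,.2613,-.21)))
for fs in ([t],[s],[W("A")],[t,s,W("A")]): print("handle",fs,fit(fs,handle,(.445,-.0584,-.67),(.006,.006,.1)))
E
```

```text
nest ['pics/top0.png'] (array([ 0.5626,  0.0639, -0.4045]), np.float64(-7.44))
nest ['pics/scene0.png'] (array([ 0.5624,  0.0685, -0.4018]), np.float64(-15.16))
nest ['pics/wB.png'] (array([ 0.5726,  0.0575, -0.385 ]), np.float64(-7.77))
nest ['pics/top0.png', 'pics/scene0.png', 'pics/wB.png'] (array([ 0.5605,  0.0624, -0.3928]), np.float64(-7.61))
spool ['pics/top0.png'] (array([ 0.4926,  0.2641, -0.229 ]), np.float64(-12.35))
spool ['pics/scene0.png'] (array([ 0.4933,  0.263 , -0.2288]), np.float64(-15.0))
spool ['pics/wC.png'] (array([ 0.4932,  0.2612, -0.2209]), np.float64(-8.27))
spool ['pics/top0.png', 'pics/scene0.png', 'pics/wC.png'] (array([ 0.4932,  0.2632, -0.2303]), np.float64(-11.48))
handle ['pics/top0.png'] (array([ 0.4459, -0.0606, -0.7924]), np.float64(-11.26))
handle ['pics/scene0.png'] (array([ 0.445 , -0.0576, -0.8879]), np.float64(-12.65))
handle ['pics/wA.png'] (array([ 0.4458, -0.0637, -0.731 ]), np.float64(-9.27))
handle ['pics/top0.png', 'pics/scene0.png', 'pics/wA.png'] (array([ 0.4462, -0.063 , -0.7483]), np.float64(-9.14))
```

```bash
python3 - <<'E'
from fit import *
W=lambda k:f"pics/w{k}.png"; t="pics/top0.png"; s="pics/scene0.png"
D={}
for f in (t,s,W("B")):
    g=cv2.cvtColor(cv2.imread(f),cv2.COLOR_BGR2GRAY).astype(float)
    for n,X in (("L",(.5844,.1031,.0125)),("R",(.5488,.0209,.0125))):
        u=proj(f,X); 
        for _ in range(3):
            x,y=np.round(u).astype(int); w=g[y-8:y+9,x-8:x+9]; m=np.clip(w-np.median(w)-25,0,None); yy,xx=np.mgrid[y-8:y+9,x-8:x+9]; u=np.array([(m*xx).sum(),(m*yy).sum()])/m.sum()
        D[f,n]=u; print(f,n,u.round(2),(m>0).sum(),onplane(f,u,.012).round(4))
for a,b in ((t,s),(t,W("B")),(s,W("B"))): 
    L,R=[tri(a,D[a,n],b,D[b,n]) for n in "LR"]; d=L-R; print(L.round(4),R.round(4),((L+R)/2).round(4),np.linalg.norm(d[:2]),np.arctan2(-d[0],d[1]))
for f in (t,s,W("B")):
    print(fit([f],nest,(.5666,.062,-.408),(.002,.002,.015)), -score(f,grad(f),nest(f,0),(.5666,.062,-.408)))
b=cv2.imread(W("B"))[0:220,190:370]; 
for p,c in (((.5666,.062,-.408),(0,0,255)),):
    for z,x,y in ((.012,.1,.059),(.028,.077,.037)):
        pts=[proj(W("B"),(p[0]+np.cos(p[2])*q[0]-np.sin(p[2])*q[1],p[1]+np.sin(p[2])*q[0]+np.cos(p[2])*q[1],z)) for (q,_) in rect(x,y,z)]
        im=b if z<.02 else b
        big=cv2.resize(im,None,fx=2.7,fy=2.7,interpolation=cv2.INTER_CUBIC) if z<.02 else big
        cv2.polylines(big,[(((np.array(pts)-[190,0])+.5)*2.7).astype(int).reshape(-1,1,2)],True,(0,0,255) if z<.02 else (0,255,255),1)
cv2.imwrite("pics/nestB.png",big)
E
```

```text
pics/top0.png L [273.65 156.47] 49 [0.585  0.1033 0.012 ]
pics/top0.png R [315.92 174.53] 46 [0.5497 0.0207 0.012 ]
pics/scene0.png L [242.79 233.64] 80 [0.5873 0.1146 0.012 ]
pics/scene0.png R [282.08 216.  ] 13 [0.5512 0.018  0.012 ]
pics/wB.png L [231.45  80.86] 122 [0.5851 0.1013 0.012 ]
pics/wB.png R [326.04  99.98] 124 [0.5494 0.0184 0.012 ]
[0.5896 0.1053 0.0017] [0.5491 0.021  0.0157] [0.5694 0.0632 0.0087] 0.09348952981670175 -0.4470545831851311
[0.5863 0.1029 0.0018] [0.5494 0.0203 0.0157] [0.5678 0.0616 0.0088] 0.09038519191457091 -0.41967521687597703
[0.5898 0.1059 0.0022] [0.5499 0.019  0.0137] [0.5699 0.0625 0.0079] 0.0955927383001328 -0.4306963990068978
(array([ 0.5627,  0.0639, -0.4038]), np.float64(-7.44)) -5.64004
(array([ 0.571 ,  0.0648, -0.401 ]), np.float64(-12.0)) -5.908628
(array([ 0.5726,  0.0576, -0.3855]), np.float64(-7.76)) -3.57515
```

View pics/nestB.png

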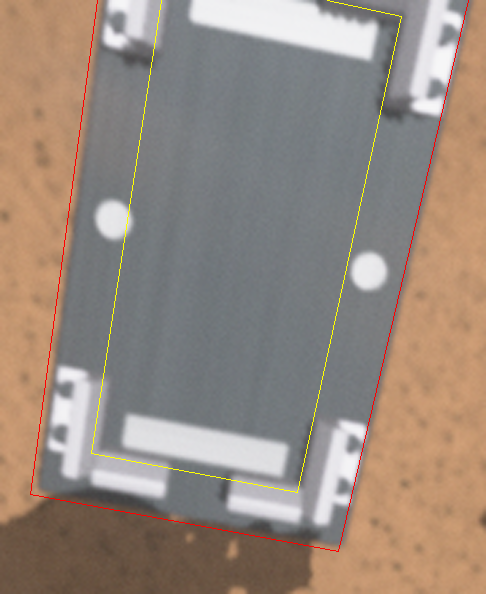

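The overlay shows the plate and pocket outline 2–3 mm left of the real edges in the wrist view. The wrist and top cameras disagree by the same amount on the spool, so the relative shift from spool to nest is good to about 1 mm. Now the grasp.

Emit:
arm_command(increments=[[1,[48,-1,0],-0.01],[1,[0,0,-55],0],[1,[0,0,-60],0],[1,[0,0,-50],0],[1,[0,0,-30],0]], grip_force=50)

```text
clock: 3.18
tcp_pos: [0.4936, 0.2569, 0.034]
tool_rot: [3.138, 0.003, -0.231]
wrist_force: [-0.3, -0.6, 0.6]
opening: 0.0857
finger_force: 0.0
```

Emit:
arm_command(increments=[[1,[0,0,-20],0],[1,[0,0,0],0],[0.2,[0,0,0],0],[-0.2,[0,0,0],0],[-1,[0,0,0],0]])

```text
clock: 3.8
tcp_pos: [0.4964, 0.2621, 0.0183]
tool_rot: [-3.139, -0.004, -0.228]
wrist_force: [-0.3, 1.8, 5.5]
opening: 0.0468
finger_force: 51.3
```

Emit:
arm_command(increments=[[-1,[0,0,0],0],[-1,[0,0,0],0],[-1,[0,0,0],0]])

```text
clock: 4.18
tcp_pos: [0.4964, 0.2621, 0.0183]
tool_rot: [-3.139, -0.004, -0.228]
wrist_force: [0.4, 1.5, 6.0]
opening: 0.0464
finger_force: 51.3
```

```bash
python3 - <<'E'
from fit import *
cap("wrist","pics/wD.png"); cap("top","pics/topD.png"); cap("scene","pics/sD.png")
s=bot.sense(); print(s["tcp_pos"],s["tool_rot"],s["opening"],s["finger_force"])
for f in ("pics/topD.png","pics/sD.png","pics/wD.png"): print(f,fit([f],spool,(.4932,.2625,-.225)))
E
```

```text
[0.49640334 0.26211692 0.01830351] [-3.13885036 -0.00389041 -0.22746053] 0.04688102420866969 51.31680250167847
pics/topD.png (array([ 0.492 ,  0.2614, -0.2891]), np.float64(-9.34))
pics/sD.png (array([ 0.4925,  0.2618, -0.2391]), np.float64(-9.96))
pics/wD.png (array([ 0.4936,  0.262 , -0.2158]), np.float64(-4.32))
```

Emit:
arm_command(increments=[[-1,[0,0,15],0],[-1,[0,0,25],0],[-1,[0,0,30],0],[-1,[15,-40,0],-0.036],[-1,[15,-40,0],-0.036]])

```text
clock: 4.95
tcp_pos: [0.5242, 0.1806, 0.0871]
tool_rot: [3.141, 0.0, -0.298]
wrist_force: [0.3, 0.5, -5.4]
opening: 0.0463
finger_force: 53.4
```

Emit:
arm_command(increments=[[-1,[15,-41,0],-0.036],[-1,[15,-41,0],-0.036],[-1,[14,-41,0],-0.035],[-1,[0,0,0],0],[-1,[0,0,0],0]])

```text
clock: 5.58
tcp_pos: [0.5675, 0.0584, 0.0861]
tool_rot: [3.141, 0.002, -0.407]
wrist_force: [0.3, 0.0, -5.9]
opening: 0.0462
finger_force: 53.5
```

```bash
python3 - <<'E'
from fit import *
cap("wrist","pics/wE.png"); cap("top","pics/topE.png"); cap("scene","pics/sE.png")
s=bot.sense(); print(s["tcp_pos"],s["tool_rot"],s["opening"],s["finger_force"],s["wrist_force"])
zc=s["tcp_pos"][2]-.0183+.035
p0=(.567,.0604,-.406)
for f in ("pics/topE.png","pics/sE.png","pics/wE.png"): print(f,fit([f],lambda f,p:spool(f,p,zc),p0))
f=["top","s","wrist"]
a=cv2.imread("pics/sE.png")[130:300,190:370]; cv2.imwrite("pics/sEc.png",cv2.resize(a,None,fx=3.3,fy=3.3,interpolation=cv2.INTER_CUBIC))
E
```

```text
[0.56784389 0.05926813 0.08627805] [ 3.14134105e+00  1.02558905e-03 -4.04824999e-01] 0.04671806508118019 53.51367652416229 [ 0.03397595  0.07956244 -5.82107632]
pics/topE.png (array([ 0.5581,  0.0491, -0.5936]), np.float64(-6.67))
pics/sE.png (array([ 0.5641,  0.0609, -0.4387]), np.float64(-7.1))
pics/wE.png (array([ 0.5654,  0.0585, -0.3888]), np.float64(-4.68))
```

View pics/sEc.png

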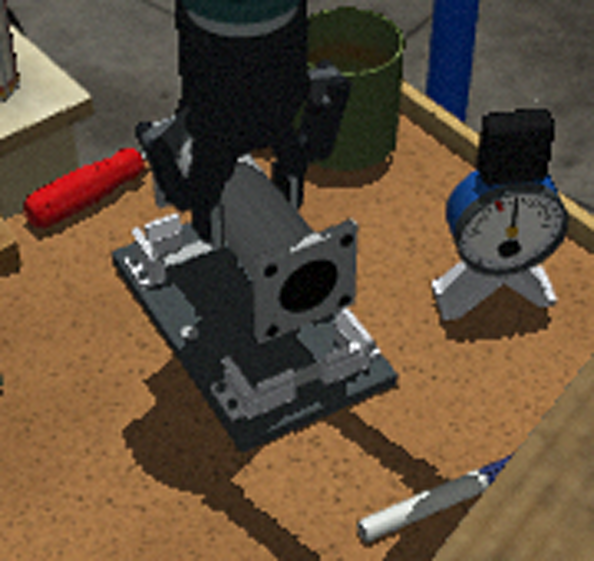

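The crop shows the spool above the nest, with near flange outer corners at (248,258), (357,222), (260,341), (357,305), and the gauge standing undisturbed.

```bash
python3 - <<'E'
from fit import *
f="pics/sE.png"; yaw=-.405
c,s=np.cos(yaw),np.sin(yaw)
for q,l in (((248,258),(-.075,.035,.138)),((357,222),(-.075,-.035,.138)),((260,341),(-.075,.035,.068)),((357,305),(-.075,-.035,.068))):
    X=onplane(f,(189.8+q[0]/3.3,129.8+q[1]/3.3),l[2]); print((X[0]-c*l[0]+s*l[1]).round(4),(X[1]-s*l[0]-c*l[1]).round(4))
# wrist image: near flange top edges visible?
for sp in ((.5644,.0607,yaw),): 
    for f in ("pics/wE.png","pics/topE.png"):
        print(f,[proj(f,(sp[0]+c*x-s*y,sp[1]+s*x+c*y,.138)).round(0) for x,y in((-.075,.035),(-.075,-.035),(.075,.035),(.075,-.035))])
G="pics/wE.png"
print(fit([G],lambda f,p:rect(.004,.035,.138,.071),(.5644,.0607,yaw),(.004,.003,.03)))
g=fit(["pics/sE.png"],lambda f,p:[((-.075,-.035,.068),(-.075,.035,.068)),((-.075,-.035,.138),(-.075,.035,.138)),((-.075,-.035,.138),(-.075,-.035,.068)),((-.075,.035,.138),(-.075,.035,.068))],(.5644,.0607,yaw),(.004,.004,.03)); print(g)
E
```

```text
0.572 0.0583
0.567 0.0588
0.566 0.0562
0.5638 0.059
pics/wE.png [array([176., 543.]), array([366., 543.]), array([123., 127.]), array([412., 126.])]
pics/topE.png [array([263., 190.]), array([301., 206.]), array([298., 109.]), array([336., 125.])]
(array([ 0.5653,  0.0582, -0.3839]), np.float64(-8.46))
(array([ 0.5645,  0.0627, -0.4045]), np.float64(-11.69))
```

Emit:
arm_command(increments=[[-1,[2.6,-0.4,-10],0],[-1,[0,0,-12],0],[-1,[0,0,-8],0],[-1,[0,0,0],0]])

```text
clock: 6.22
tcp_pos: [0.5703, 0.058, 0.055]
tool_rot: [3.14, 0.003, -0.406]
wrist_force: [0.3, -0.1, -6.2]
opening: 0.0466
finger_force: 53.5
```

Emit:
arm_command(increments=[[-1,[0,0,-4],0],[-1,[0,0,-4],0],[-1,[0,0,0],0]])

```text
clock: 6.6
tcp_pos: [0.571, 0.0578, 0.0481]
tool_rot: [3.141, 0.001, -0.406]
wrist_force: [0.9, 0.4, -5.7]
opening: 0.0466
finger_force: 53.5
```

Emit:
arm_command(increments=[[-1,[-0.3,0.6,-3],0],[-1,[0,0,-3],0],[-1,[0,0,0],0]])

```text
clock: 6.98
tcp_pos: [0.5707, 0.0585, 0.042]
tool_rot: [3.141, 0.001, -0.406]
wrist_force: [-0.0, -0.1, -5.7]
opening: 0.0465
finger_force: 53.5
```

Emit:
arm_command(increments=[[-1,[0,0,-2],0],[-1,[0,0,-2],0],[-1,[0,0,0],0]])

```text
clock: 7.35
tcp_pos: [0.5708, 0.0585, 0.0381]
tool_rot: [3.141, 0.0, -0.406]
wrist_force: [-0.2, -0.4, -6.0]
opening: 0.0466
finger_force: 53.5
```

Emit:
arm_command(increments=[[-1,[0,0,-2.5],0],[-1,[0,0,-2.5],0],[-1,[0,0,0],0]])

```text
clock: 7.72
tcp_pos: [0.5707, 0.0584, 0.033]
tool_rot: [3.141, 0.001, -0.406]
wrist_force: [-0.2, -0.0, -6.0]
opening: 0.0464
finger_force: 53.5
```

Emit:
arm_command(increments=[[-1,[0,0,-1],0],[-1,[0,0,-1],0],[-1,[0,0,0],0]])

```text
clock: 8.1
tcp_pos: [0.5709, 0.0585, 0.0312]
tool_rot: [3.141, 0.0, -0.406]
wrist_force: [-0.1, -0.1, -5.5]
opening: 0.0465
finger_force: 53.5
```

Emit:
arm_command(increments=[[-1,[0,0,-0.7],0],[-1,[0,0,0],0]])

```text
clock: 8.35
tcp_pos: [0.571, 0.0585, 0.0306]
tool_rot: [3.142, -0.0, -0.406]
wrist_force: [0.2, -0.2, -6.1]
opening: 0.0465
finger_force: 53.5
```

Emit:
arm_command(increments=[[-1,[0,0,-0.8],0],[-1,[0,0,0],0]])

```text
clock: 8.6
tcp_pos: [0.571, 0.0584, 0.0304]
tool_rot: [-3.142, -0.0, -0.406]
wrist_force: [-1.7, -0.5, 0.2]
opening: 0.0467
finger_force: 54.1
```

Emit:
arm_command(increments=[[-1,[0,0,-0.8],0],[-1,[0,0,0],0]])

```text
clock: 8.85
tcp_pos: [0.5711, 0.0584, 0.0303]
tool_rot: [-3.141, -0.001, -0.406]
wrist_force: [-3.1, -0.8, 6.2]
opening: 0.0464
finger_force: 54.9
```

Emit:
arm_command(increments=[[-1,[0,0,0.7],0],[0.3,[0,0,0],0],[1,[0,0,0],0],[1,[0,0,0],0],[1,[0,0,0],0]])

```text
clock: 9.48
tcp_pos: [0.5711, 0.0585, 0.0297]
tool_rot: [3.142, -0.0, -0.406]
wrist_force: [0.2, 0.4, -0.4]
opening: 0.0854
finger_force: 0.0
```

Emit:
arm_command(increments=[[1,[0,0,10],0],[1,[0,0,30],0],[1,[0,0,55],0],[1,[0,0,60],0],[1,[0,0,50],0]])

```text
clock: 10.1
tcp_pos: [0.5713, 0.0585, 0.2381]
tool_rot: [-3.141, -0.003, -0.406]
wrist_force: [0.4, -0.5, 0.1]
opening: 0.0849
finger_force: 0.0
```

Emit:
arm_command(increments=[[1,[-40,10,0],0],[1,[-40,10,0],0],[1,[0,0,0],0]])

```text
clock: 10.48
tcp_pos: [0.4881, 0.0791, 0.2358]
tool_rot: [-3.142, 0.0, -0.405]
wrist_force: [0.5, 0.1, -0.0]
opening: 0.0855
finger_force: 0.0
```

```bash
python3 - <<'E'
from fit import *
cap("wrist","pics/wF.png"); cap("top","pics/topF.png"); cap("scene","pics/sF.png")
for f in ("pics/topF.png","pics/sF.png","pics/wF.png"): print(f,fit([f],lambda f,p:spool(f,p,.047),(.567,.0604,-.406),(.005,.005,.03)))
for f in ("pics/topF.png","pics/sF.png"): print(f,fit([f],handle,(.4459,-.0615,-.7),(.005,.005,.12)))
a=cv2.imread("pics/sF.png")[150:300,200:370]; a=cv2.resize(a,(425,375),interpolation=cv2.INTER_CUBIC)
b=cv2.imread("pics/wF.png"); b=cv2.resize(b[0:400,150:500],(328,375),interpolation=cv2.INTER_AREA); cv2.imwrite("pics/F.png",np.hstack([a,b]))
E
```

```text
pics/topF.png (array([ 0.5829,  0.0685, -0.2726]), np.float64(-3.44))
pics/sF.png (array([ 0.5688,  0.0588, -0.4062]), np.float64(-15.9))
pics/wF.png (array([ 0.5689,  0.0602, -0.4013]), np.float64(-7.28))
pics/topF.png (array([ 0.4491, -0.0583, -0.815 ]), np.float64(-5.42))
pics/sF.png (array([ 0.4456, -0.0589, -0.8843]), np.float64(-13.4))
```

View pics/F.png

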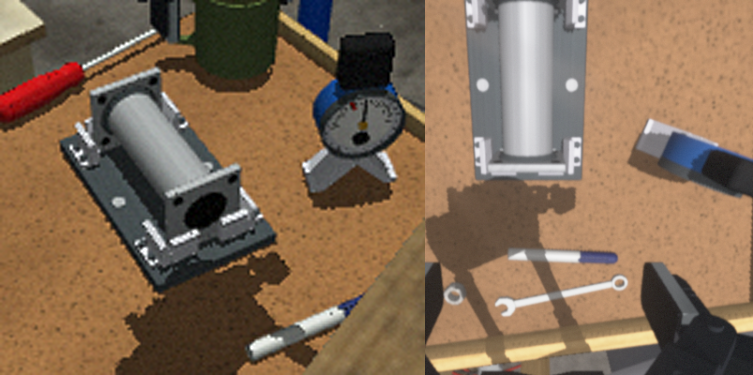

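The spool sits home in all four locators, its pipe level and the flanges between the walls. The gauge is untouched, with its handle at (365,60) in the left panel. Next is the gauge handle's pose, from its black top in the wrist view A and the top view.

```bash
python3 - <<'E'
from fit import *
C={}
for f,p,n in (("pics/wA.png",(.4459,-.0615,.16),70),("pics/top0.png",(.4459,-.0615,.16),22)):
    u=proj(f,p); im=cv2.imread(f); x0,y0=np.maximum((u-n).astype(int),0); r=im[y0:int(u[1])+n,x0:int(u[0])+n]
    for th in (45,60,75):
        m=(r.max(2)<th).astype(np.uint8)
        m=cv2.morphologyEx(m,cv2.MORPH_OPEN,np.ones((3,3),np.uint8))
        k,l,st,ce=cv2.connectedComponentsWithStats(m); i=1+st[1:,4].argmax()
        cn=cv2.findContours((l==i).astype(np.uint8),0,2)[0][0]; R=cv2.minAreaRect(cn)
        b=cv2.boxPoints(R)+[x0,y0]; W=np.array([onplane(f,q,.16)[:2] for q in b]); ctr=W.mean(0)
        e=[W[1]-W[0],W[2]-W[1]]; L=[np.linalg.norm(v)*1e3 for v in e]; v=e[int(np.argmax(L))]; v=v*np.sign(v[1])
        print(f,th,st[i,4],ctr.round(4),np.round(L,1),"yaw",np.arctan2(-v[0],v[1]).round(3)); C[f]=np.array(R[0])+[x0,y0]
print(tri("pics/wA.png",C["pics/wA.png"],"pics/top0.png",C["pics/top0.png"]).round(4))
u=proj("pics/wA.png",(.4459,-.0615,.16)).astype(int); r=cv2.imread("pics/wA.png")[max(u[1]-75,0):u[1]+75,u[0]-90:u[0]+90]; cv2.imwrite("pics/hA.png",cv2.resize(r,None,fx=3.5,fy=3.5,interpolation=cv2.INTER_CUBIC)); print(u)
E
```

```text
Traceback (most recent call last):
ValueError: attempt to get argmax of an empty sequence
```

```bash
python3 - <<'E'
from fit import *
C={}
for f,p,n in (("pics/wA.png",(.4459,-.0615,.16),70),("pics/top0.png",(.4459,-.0615,.16),22)):
    u=proj(f,p); im=cv2.imread(f).astype(int); x0,y0=np.maximum((u-n).astype(int),0); r=im[y0:int(u[1])+n,x0:int(u[0])+n]
    print(f,u,"centre BGR",im[int(u[1]),int(u[0])])
    c=im[int(u[1]),int(u[0])]
    for th in (12,18,25):
        m=((np.abs(r-c).max(2)<th)).astype(np.uint8)
        if n>50: m=cv2.morphologyEx(m,cv2.MORPH_OPEN,np.ones((3,3),np.uint8))
        l=cv2.connectedComponents(m)[1]; k=l[int(u[1])-y0,int(u[0])-x0]
        cn=cv2.findContours((l==k).astype(np.uint8),0,2)[0][0]; R=cv2.minAreaRect(cn)
        b=cv2.boxPoints(R)+[x0,y0]; W=np.array([onplane(f,q,.16)[:2] for q in b]); e=[W[1]-W[0],W[2]-W[1]]; L=[np.linalg.norm(v)*1e3 for v in e]; v=e[int(np.argmax(L))]; v=v*np.sign(v[1])
        print(th,W.mean(0).round(4),np.round(L,1),"yaw",np.arctan2(-v[0],v[1]).round(3)); C[f,th]=np.array(R[0])+[x0,y0]
for th in(12,18,25): print(tri("pics/wA.png",C["pics/wA.png",th],"pics/top0.png",C["pics/top0.png",th]).round(4))
u=proj("pics/wA.png",(.4459,-.0615,.16)).astype(int); y0=max(u[1]-75,0);r=cv2.imread("pics/wA.png")[y0:u[1]+75,u[0]-90:u[0]+90]; cv2.imwrite("pics/hA.png",cv2.resize(r,None,fx=3.5,fy=3.5,interpolation=cv2.INTER_CUBIC)); print(u-[90,0],y0)
E
```

```text
pics/wA.png [299.79502046  63.15683429] centre BGR [59 63 71]
12 [ 0.4449 -0.0622] [24.2 41.8] yaw -0.749
18 [ 0.4433 -0.0609] [28.2 42. ] yaw -0.738
25 [ 0.443  -0.0605] [29.6 42.3] yaw -0.738
pics/top0.png [374.52943889 226.69838282] centre BGR [34 34 34]
12 [ 0.4458 -0.0594] [20. 42.] yaw -0.788
18 [ 0.4401 -0.05  ] [41.1 50.1] yaw -0.729
25 [ 0.4398 -0.0496] [42.  52.3] yaw -0.711
[ 0.4462 -0.0635  0.1406]
[ 0.4429 -0.0642  0.0942]
[ 0.4426 -0.0638  0.0934]
[209  63] 0
```

View pics/hA.png

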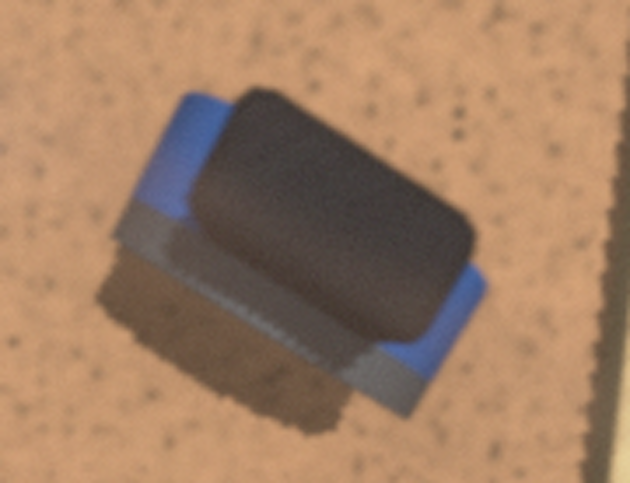

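The crop shows the handle's long edges from (265,88) to (470,215) and from (195,215) to (385,340), and the bezel edge from (118,238) to (410,415). I'll get the yaw from these, and check the height against the scene view.

```bash
python3 - <<'E'
from fit import *
f="pics/wA.png"; U=lambda x,y:(208.9+x/3.5,y/3.5-.1)
for a,b,z in(((265,88),(470,215),.155),((195,215),(385,340),.155),((118,238),(410,415),.085)):
    d=onplane(f,U(*b),z)-onplane(f,U(*a),z); d*=np.sign(d[1]); print(np.arctan2(-d[0],d[1]).round(3), np.linalg.norm(d).round(4))
yaw=-.74;c,s=np.cos(yaw),np.sin(yaw)
for z in(.15,.16,.17): print(z,[((proj("pics/scene0.png",(.4456+c*x-s*y,-.0615+s*x+c*y,z))-[179.7,149.7])*3).round(0) for x,y in((-.011,.022),(-.011,-.022),(.011,.022),(.011,-.022))])
print(bot.sense()["tcp_pos"],bot.sense()["tool_rot"],bot.sense()["joints"].round(3))
E
```

```text
-0.718 0.0373
-0.76 0.0361
-0.731 0.0726
0.15 [array([473.,  74.]), array([535.,  67.]), array([465.,  54.]), array([525.,  47.])]
0.16 [array([475.,  63.]), array([537.,  56.]), array([466.,  43.]), array([527.,  36.])]
0.17 [array([476.,  51.]), array([539.,  44.]), array([468.,  31.]), array([529.,  24.])]
[0.49198349 0.07832165 0.23542263] [-3.14096000e+00 -2.13506525e-03 -4.06226513e-01] [ 0.018  0.156  1.655 -0.     1.328  1.995]
```

Emit:
arm_command(increments=[[1,[-7,-20,0],0.177],[1,[-7,-20,0],0.177],[1,[-7,-20,0],0.177],[1,[-7,-20,0],0.177],[1,[-6,-20,0],0.177]], grip_force=25)

```text
clock: 11.25
tcp_pos: [0.4581, -0.0228, 0.2347]
tool_rot: [3.141, -0.0, 0.484]
wrist_force: [0.5, 0.3, 0.3]
opening: 0.0855
finger_force: 0.0
```

Emit:
arm_command(increments=[[1,[-6,-20,0],0.177],[1,[-6,-20,0],0.177],[1,[0,0,0],0],[1,[0,0,0],0]])

```text
clock: 11.75
tcp_pos: [0.4458, -0.0615, 0.2347]
tool_rot: [-3.141, -0.001, 0.83]
wrist_force: [0.9, 0.2, -0.6]
opening: 0.0853
finger_force: 0.0
```

Emit:
arm_command(increments=[[1,[0,0,-40],0.005],[1,[0,0,-40],0],[1,[0,0,-20],0],[1,[0,0,-12],0],[1,[0,0,0],0]])

```text
clock: 12.38
tcp_pos: [0.445, -0.0611, 0.1223]
tool_rot: [-3.141, 0.0, 0.838]
wrist_force: [0.2, 0.2, 0.8]
opening: 0.0852
finger_force: 0.0
```

Emit:
arm_command(increments=[[0.3,[0,0,0],0],[0,[0,0,0],0],[-0.2,[0,0,0],0],[-0.35,[0,0,0],0]])

```text
clock: 12.88
tcp_pos: [0.4451, -0.0616, 0.123]
tool_rot: [3.141, -0.0, 0.838]
wrist_force: [0.5, 0.1, -0.5]
opening: 0.0272
finger_force: 0.0
```

Emit:
arm_command(increments=[[-0.6,[0,0,0],0],[-1,[0,0,0],0],[-1,[0,0,0],0],[-1,[0,0,0],0]])

```text
clock: 13.38
tcp_pos: [0.4452, -0.0616, 0.123]
tool_rot: [3.141, -0.0, 0.838]
wrist_force: [-0.5, 0.4, 4.1]
opening: 0.0215
finger_force: 27.6
```

Emit:
arm_command(increments=[[-1,[0,0,10],0],[-1,[0,0,25],0],[-1,[0,0,35],0],[-1,[0,0,30],0],[-1,[0,0,0],0]])

```text
clock: 14.0
tcp_pos: [0.4462, -0.0619, 0.2244]
tool_rot: [3.137, -0.002, 0.838]
wrist_force: [0.1, -0.6, -4.3]
opening: 0.0214
finger_force: 26.7
```

Emit:
arm_command(increments=[[-1,[16,16,0],0.055],[-1,[25,25,0],0.055],[-1,[25,25,0],0.055],[-1,[25,25,0],0.055],[-1,[18,18,0],0.055]])

```text
clock: 14.62
tcp_pos: [0.5537, 0.0487, 0.2201]
tool_rot: [-3.138, 0.001, 1.115]
wrist_force: [-0.2, -0.3, -3.5]
opening: 0.0217
finger_force: 26.7
```

Emit:
arm_command(increments=[[-1,[13,12,0],0.05],[-1,[0,0,0],0],[-1,[0,0,0],0],[-1,[0,0,0],0]])

```text
clock: 15.12
tcp_pos: [0.5662, 0.0587, 0.2227]
tool_rot: [-3.141, 0.001, 1.162]
wrist_force: [0.4, 0.2, -2.9]
opening: 0.022
finger_force: 26.6
```

```bash
cat > dial.py <<'E'
from fit import *
cap("scene","pics/sD1.png"); s=bot.sense(); print(s["tcp_pos"].round(4),s["tool_rot"].round(3),s["wrist_force"].round(1),s["opening"])
E
python3 - <<'E'
from dial import *
cap("wrist","pics/wG.png"); cap("top","pics/topG.png")
g=s["tcp_pos"]; u=proj("pics/sD1.png",(g[0],g[1],g[2]-.05)).astype(int); print(u)
a=cv2.imread("pics/sD1.png")[u[1]-85:u[1]+85,u[0]-80:u[0]+80]; cv2.imwrite("pics/G.png",cv2.resize(a,None,fx=3.4,fy=3.4,interpolation=cv2.INTER_CUBIC))
E
```

```text
[0.5664 0.0588 0.2229] [3.142 0.    1.162] [-0.8 -1.  -3.9] 0.02175597092313928
[264 167]
```

Emit:
arm_command(increments=[[-1,[1,1.2,-10],0.003],[-1,[0,0,-15],0],[-1,[0,0,-10],0],[-1,[0,0,0],0],[-1,[0,0,0],0]])

```text
clock: 15.9
tcp_pos: [0.5682, 0.0607, 0.1878]
tool_rot: [3.141, -0.0, 1.166]
wrist_force: [-0.2, 0.3, -2.9]
opening: 0.0217
finger_force: 26.6
```

```bash
python3 - <<'E'
from fit import *
yaw=-.735; R=np.array([[np.cos(yaw),-np.sin(yaw),0],[np.sin(yaw),np.cos(yaw),0],[0,0,1]])
for o in (np.array([.4456,-.0615,0]),np.array([.4466,-.0605,0])):
  for f in ("pics/scene0.png","pics/sE.png","pics/sF.png"):
    u=proj(f,o+R@[-.019,0,.078]); im=cv2.imread(f).astype(float); x0,y0=(u-22).astype(int); r=im[y0:y0+44,x0:x0+44]
    w=np.clip(r[...,2]-np.maximum(r[...,1],r[...,0])-40,0,None); w=np.where(w>0,w,0)
    yy,xx=np.mgrid[y0:y0+44,x0:x0+44]; b=np.array([(w*xx).sum(),(w*yy).sum()])/w.sum()
    M=P(f); A=np.c_[M[:,:3]@R[:,1],M[:,:3]@R[:,2],M[:,:3]@(o+R@[-.019,0,0])+M[:,3]]; q=np.linalg.solve(A,[b[0],b[1],1]); q=q[:2]/q[2]
    print(f,(w>0).sum(),(b-u).round(1),"yz",q.round(4),"angle",np.arctan2(-q[0],q[1]-.078).round(3),"r",np.hypot(q[0],q[1]-.078).round(4))
E
```

```text
pics/scene0.png 304 [-1.6  1.1] yz [0.0033 0.0752] angle -2.27 r 0.0044
pics/sE.png 325 [-1.3  1.4] yz [0.0024 0.0743] angle -2.559 r 0.0044
pics/sF.png 327 [-1.7  1.3] yz [0.0034 0.0747] angle -2.345 r 0.0048
pics/scene0.png 323 [-3.9  0.1] yz [0.009  0.0793] angle -1.431 r 0.0091
pics/sE.png 344 [-3.6  0.3] yz [0.0083 0.0785] angle -1.514 r 0.0083
pics/sF.png 347 [-3.8  0.3] yz [0.0085 0.0785] angle -1.507 r 0.0085
```

Emit:
arm_command(increments=[[-1,[-0.6,-0.5,-5],0],[-1,[0,0,-4],0],[-1,[0,0,0],0],[-1,[0,0,0],0]])

```text
clock: 16.4
tcp_pos: [0.5675, 0.0602, 0.1788]
tool_rot: [3.141, -0.0, 1.166]
wrist_force: [0.2, 0.1, -3.4]
opening: 0.0218
finger_force: 26.6
```

```bash
cat > dial.py <<'E'
from fit import *
def warp(f,o,R,out):
    # dial plane -> 6 px/mm image, y (gauge +y) to the left, z up, centred on dial
    M=P(f); A=np.c_[M[:,:3]@R[:,1],M[:,:3]@R[:,2],M[:,:3]@(o+R@[-.019,0,.078])+M[:,3]]
    S=np.array([[-1/6000,0,.04],[0,-1/6000,.04],[0,0,1]])   # px -> (y,z) m
    w=cv2.warpPerspective(cv2.imread(f),A@S,(480,480),flags=cv2.INTER_CUBIC|cv2.WARP_INVERSE_MAP); cv2.imwrite(out,w); return w
def red(w):
    f=w.astype(float); m=np.clip(f[...,2]-1.6*np.maximum(f[...,1],f[...,0])-15,0,None)
    yy,xx=np.mgrid[:480,:480]; m[np.hypot(xx-240,yy-240)>225]=0
    k,l,st,ce=cv2.connectedComponentsWithStats((m>0).astype(np.uint8))
    return [(st[i,4],((240-(m*xx)[l==i].sum()/m[l==i].sum())/6).round(2),((240-(m*yy)[l==i].sum()/m[l==i].sum())/6).round(2)) for i in range(1,k) if st[i,4]>60]
def Rg(yaw,roll=0):
    c,s=np.cos(yaw),np.sin(yaw); return np.array([[c,-s,0],[s,c,0],[0,0,1]])@cv2.Rodrigues(np.array([roll,0,0.]))[0]
E
python3 - <<'E'
from dial import *
ws=[]
for f in ("pics/scene0.png","pics/sE.png","pics/sF.png"):
    w=warp(f,np.array([.4456,-.0615,0]),Rg(-.735),"pics/tmp.png"); ws.append(w); print(f,[(a,y,z,np.arctan2(-y,z).round(3)) for a,y,z in red(w)])
s=bot.sense(); print(s["tcp_pos"],s["wrist_force"]); cap("scene","pics/sH.png")
# dark needle: darkest angle at radii 18-27 mm (gray profile)
for w in ws:
    g=cv2.cvtColor(w,cv2.COLOR_BGR2GRAY); a=np.arange(-.8,.81,.1)
    print([int(np.mean([g[int(240-6*r*np.cos(t)),int(240+6*r*np.sin(t))] for r in np.arange(14,25)])) for t in a])
E
```

```text
pics/scene0.png [(np.int32(1028), np.float64(12.74), np.float64(29.37), np.float64(-0.409))]
pics/sE.png [(np.int32(1040), np.float64(12.77), np.float64(29.45), np.float64(-0.409))]
pics/sF.png [(np.int32(1057), np.float64(12.83), np.float64(29.55), np.float64(-0.41))]
[0.56746009 0.06016177 0.17879259] [ 0.17242154  0.07164008 -3.42712409]
[96, 97, 97, 96, 98, 103, 82, 33, 38, 94, 102, 102, 100, 99, 99, 91, 91]
[103, 105, 101, 101, 103, 110, 88, 36, 42, 99, 107, 106, 106, 104, 105, 97, 98]
[103, 104, 102, 105, 104, 110, 90, 36, 42, 101, 109, 107, 108, 107, 107, 98, 99]
```

Emit:
arm_command(increments=[[-1,[0,0,-1.5],0],[-1,[0,0,-1],0],[-1,[0,0,-0.7],0],[-1,[0,0,0],0]])

```text
clock: 16.95
tcp_pos: [0.5674, 0.0602, 0.1755]
tool_rot: [3.142, -0.0, 1.166]
wrist_force: [0.6, 0.2, -2.9]
opening: 0.0217
finger_force: 26.7
```

Emit:
arm_command(increments=[[-1,[0,0,-0.6],0],[-1,[0,0,0],0]])

```text
clock: 17.2
tcp_pos: [0.5676, 0.0604, 0.1751]
tool_rot: [3.141, -0.001, 1.166]
wrist_force: [0.6, 0.6, -2.4]
opening: 0.022
finger_force: 26.8
```

Emit:
arm_command(increments=[[-1,[0,0,-0.7],0],[-1,[0,0,0],0]])

```text
clock: 17.45
tcp_pos: [0.5677, 0.0604, 0.1748]
tool_rot: [3.141, -0.001, 1.166]
wrist_force: [-0.8, 1.4, 0.8]
opening: 0.0217
finger_force: 27.2
```

Emit:
arm_command(increments=[[-1,[0,0,-0.6],0],[-1,[0,0,0],0]])

```text
clock: 17.7
tcp_pos: [0.5678, 0.0604, 0.1748]
tool_rot: [3.14, -0.001, 1.166]
wrist_force: [-1.1, 0.8, 6.1]
opening: 0.0215
finger_force: 27.9
```

Emit:
arm_command(increments=[[-1,[-2,-4.7,-0.1],0],[-1,[-2,-4.7,-0.3],0],[-1,[-2,-4.7,-0.4],0],[-1,[0,0,0],0]], grip_force=20)

```text
clock: 18.2
tcp_pos: [0.5621, 0.0458, 0.1738]
tool_rot: [3.139, -0.001, 1.165]
wrist_force: [-0.1, 2.8, 5.3]
opening: 0.0218
finger_force: 27.9
```

```bash
cat > rd.py <<'E'
from dial import *
import sys
def read(tag):
    f=f"pics/r{tag}.png"; cap("scene",f); s=bot.sense(); t=s["tcp_pos"]; g=t+[0,0,.019]
    C=np.array([.5677,.0604,.0470]); y=np.array([.395,.919,0]); d=g-C; l=d@y; th=np.arctan2(-l,d[2]); r=np.hypot(l,d[2])
    o=C+Rg(-.406,th)@[0,0,.0057]
    w=warp(f,o,Rg(-.406,th),f"pics/d{tag}.png"); print("theta",th.round(3),"r",r.round(4),"F",s["wrist_force"].round(1),"along",(d@[.919,-.395,0]).round(4))
    gr=cv2.cvtColor(w,cv2.COLOR_BGR2GRAY); yy,xx=np.mgrid[:480,:480]; rr=np.hypot(xx-240,yy-240)
    print("red",red(w))
    P_=cv2.warpPolar(gr,(240,720),(240,240),240,0); prof=np.roll(P_[:,90:150].mean(1),180)  # 0.5 deg/row
    a=(np.arange(720)-360)*.5; q=(np.abs(a)<60)
    i=np.argsort(prof[q])[:6]; print("dark deg (dial frame, + to right)",np.roll(a,0)[q][i],prof[q][i].round(0))
if __name__=="__main__": read(sys.argv[1])
E
python3 rd.py 1
```

```text
theta 0.107 r 0.1466 F [0.6 1.9 6.3] along 0.0006
red [(np.int32(1367), np.float64(13.59), np.float64(27.18))]
dark deg (dial frame, + to right) [-5.5 -5.  -6.  -6.5 -4.5 -4. ] [34. 34. 34. 34. 35. 35.]
```

Emit:
arm_command(increments=[[-1,[-2,-4.7,-0.6],0],[-1,[-2,-4.6,-0.8],0],[-1,[-2,-4.6,-1],0],[-1,[-2,-4.6,-1.2],0],[-1,[0,0,0],0]])

```text
clock: 18.88
tcp_pos: [0.554, 0.0267, 0.1698]
tool_rot: [3.139, 0.0, 1.165]
wrist_force: [0.9, -0.2, 5.9]
opening: 0.0215
finger_force: 27.8
```

```bash
sed -i 's/mean(1),180)/mean(1),-180)/' rd.py; python3 rd.py 2
```

```text
theta 0.251 r 0.1464 F [0.5 0.7 6.1] along 0.0007
red [(np.int32(1256), np.float64(15.6), np.float64(27.13))]
dark deg (dial frame, + to right) [-22.  -21.5 -22.5 -21.  -23.  -20.5] [15. 15. 17. 17. 19. 20.]
```

Emit:
arm_command(increments=[[-1,[-2,-4.8,-1.4],0],[-1,[-2,-4.8,-1.6],0],[-1,[-2.1,-4.8,-1.8],0],[-1,[-2,-4.7,-2],0],[-1,[0,0,0],0]])

```text
clock: 19.55
tcp_pos: [0.5455, 0.0075, 0.1626]
tool_rot: [3.14, 0.001, 1.166]
wrist_force: [0.9, -0.6, 4.7]
opening: 0.0218
finger_force: 27.7
```

Emit:
arm_command(increments=[[-1,[0,0,0],0],[-1,[0,0,0],0],[-1,[0,0,0],0],[-1,[0,0,0],0],[-1,[0,0,0],0]])

```text
clock: 20.18
tcp_pos: [0.5456, 0.0077, 0.1627]
tool_rot: [3.14, 0.001, 1.166]
wrist_force: [0.2, -3.9, 5.2]
opening: 0.0215
finger_force: 27.8
```

Emit:
arm_command(increments=[[-1,[0,0,0],0],[-1,[0,0,0],0],[-1,[0,0,0],0],[-1,[0,0,0],0]])

```text
clock: 20.68
tcp_pos: [0.5456, 0.0077, 0.1627]
tool_rot: [3.14, 0.001, 1.166]
wrist_force: [0.9, -3.7, 5.2]
opening: 0.0218
finger_force: 27.8
```

```bash
python3 rd.py 3; python3 - <<'E'
import cv2,numpy as np
a=cv2.imread("pics/r3.png"); b=cv2.imread("pics/d3.png"); c=cv2.resize(a[120:290,200:330],(306,400),interpolation=cv2.INTER_CUBIC)
cv2.imwrite("pics/final.png",np.hstack([cv2.copyMakeBorder(c,0,80,0,0,cv2.BORDER_CONSTANT),b]))
E
```

```text
theta 0.402 r 0.1463 F [ 0.1 -4.1  4.8] along 0.0005
red [(np.int32(1398), np.float64(17.05), np.float64(26.54))]
dark deg (dial frame, + to right) [-31.5 -31.  -32.  -30.5 -32.5 -30. ] [10. 10. 11. 12. 14. 15.]
```

View pics/final.png

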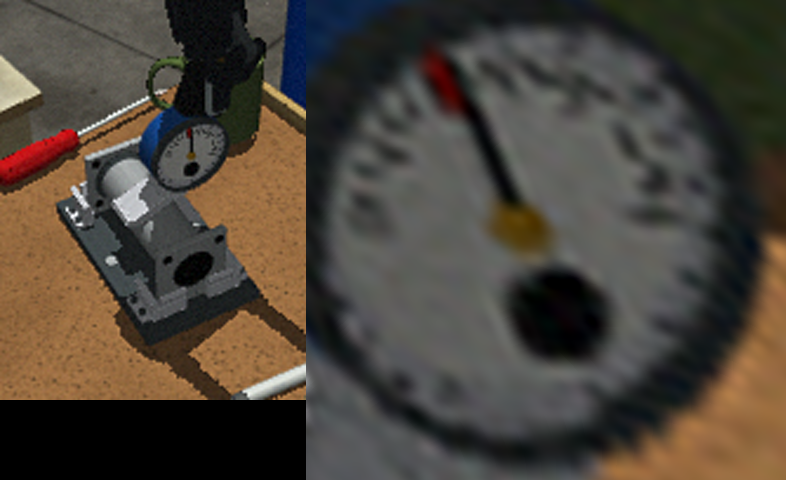

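The left panel shows the gauge astride the spool at mid-length, the V down on the pipe and the dial facing the robot. In the rectified dial (right) the hub is at (520,227), the needle runs up-left, and the red band at (443,80) is just left of the tip. I'll solve for the band angle and any hub/band parallax across all the views.

```bash
cat > band.py <<'E'
from dial import *
from scipy.optimize import least_squares
def hub(w):
    h=cv2.cvtColor(w,cv2.COLOR_BGR2HSV).astype(float); f=w.astype(float); yy,xx=np.mgrid[:480,:480]
    m=np.clip(f[...,1]-1.7*f[...,0]-5,0,None)*(f[...,2]>f[...,1]); m[np.hypot(xx-240,yy-240)>70]=0
    k,l,st,_=cv2.connectedComponentsWithStats((m>0).astype(np.uint8)); i=1+st[1:,4].argmax(); q=l==i
    return np.array([240-(m*xx)[q].sum()/m[q].sum(),240-(m*yy)[q].sum()/m[q].sum()])/6,st[i,4]
C=np.array([.5677,.0604,.0470]); rows=[]
def onpipe(t): 
    d=np.array(t)+[0,0,.019]-C; th=np.arctan2(-(d@[.395,.919,0]),d[2]); R=Rg(-.406,th); return C+R@[0,0,.0057],R,th
L=[("scene0",*( np.array([.4456,-.0615,0]),Rg(-.735),0)),("sF",*(np.array([.4456,-.0615,0]),Rg(-.735),0)),
("sH",np.array([.5675,.0602,.1788-.123]),Rg(-.406),0),("r1",*onpipe((.5621,.0458,.1738))),("r2",*onpipe((.554,.0267,.1698))),("r3",*onpipe((.5456,.0077,.1627)))]
import os
if os.path.exists("pics/r4.png"): L.append(("r4",*onpipe(np.load("pics/t4.npy"))))
for n,o,R,th in L:
    f=f"pics/{n}.png"; w=warp(f,o,R,"pics/tmp.png"); r=max(red(w)); h,a=hub(w)
    E=cal(f)["extrinsics"]; cam=R.T@(-E[:3,:3].T@E[:3,3]-(o+R@[-.019,0,.078])); k=cam[1:]/(-cam[0])   # apparent yz shift per unit of depth toward viewer is -k
    v=np.array(r[1:])-h; g=cv2.cvtColor(w,cv2.COLOR_BGR2GRAY); c=240-6*h
    P_=np.roll(cv2.warpPolar(g,(240,720),tuple(map(float,c)),240,0),-180,0)[:,40:110].mean(1); aa=(np.arange(720)-360)*.5*np.pi/180
    wt=np.clip(np.median(P_)-25-P_,0,None)*(np.abs(aa)<.8); nd=(wt*aa).sum()/wt.sum()
    rows.append((v,k,th)); print(n,"th",round(th,3),"red",r,"hub",h.round(2),a,"v",v.round(2),"r",np.hypot(*v).round(2),"band app",np.arctan2(-v[0],v[1]).round(3),"needle app",nd.round(3),"k",k.round(2))
def res(p,use): return np.concatenate([ (np.array([-28*np.sin(p[0]),28*np.cos(p[0])])+ -p[1]*k - v) for (v,k,th) in use])
for use in (rows,rows[:4],rows[:3]): 
    s=least_squares(res,[-.42,0],args=(use,)); print("band",s.x.round(3),s.fun.round(1))
E
python3 band.py
```

```text
scene0 th 0 red (np.int32(1028), np.float64(12.74), np.float64(29.37)) hub [1.01 4.87] 2132 v [11.73 24.5 ] r 27.16 band app -0.446 needle app -0.023 k [0.42 1.01]
sF th 0 red (np.int32(1057), np.float64(12.83), np.float64(29.55)) hub [0.73 4.57] 2105 v [12.1  24.98] r 27.76 band app -0.451 needle app -0.046 k [0.42 1.01]
sH th 0 red (np.int32(1185), np.float64(12.18), np.float64(27.39)) hub [0.19 3.01] 1982 v [11.99 24.38] r 27.17 band app -0.457 needle app -0.042 k [0.52 1.01]
r1 th 0.107 red (np.int32(1364), np.float64(13.59), np.float64(27.18)) hub [1.72 2.6 ] 2034 v [11.87 24.58] r 27.3 band app -0.45 needle app -0.17 k [0.64 0.95]
r2 th 0.251 red (np.int32(1252), np.float64(15.61), np.float64(27.13)) hub [2.92 2.16] 2022 v [12.69 24.97] r 28.01 band app -0.47 needle app -0.276 k [0.8  0.85]
r3 th 0.401 red (np.int32(1395), np.float64(16.99), np.float64(26.55)) hub [4.18 2.43] 1966 v [12.81 24.12] r 27.31 band app -0.488 needle app -0.401 k [0.94 0.72]
band [-0.463  0.417] [ 0.6  0.1  0.2 -0.3  0.3  0.3  0.4  0.1 -0.5 -0.3 -0.7  0.6]
band [-0.451  0.582] [ 0.2  0.1 -0.1 -0.4 -0.1  0.2 -0.   0.1]
band [-0.451  0.572] [ 0.2  0.1 -0.1 -0.4 -0.1  0.2]
```

Emit:
arm_command(increments=[[-1,[-1.1,-2.6,-1.3],0],[-1,[-1.1,-2.6,-1.3],0],[-1,[0,0,0],0],[-1,[0,0,0],0],[-1,[0,0,0],0]])

```text
clock: 21.35
tcp_pos: [0.5437, 0.0034, 0.1605]
tool_rot: [3.14, -0.001, 1.166]
wrist_force: [-0.1, -1.2, 6.2]
opening: 0.0214
finger_force: 28.1
```

Emit:
arm_command(increments=[[-1,[0,0,0],0],[-1,[0,0,0],0],[-1,[0,0,0],0],[-1,[0,0,0],0],[-1,[0,0,0],0]])

```text
clock: 21.98
tcp_pos: [0.5437, 0.0034, 0.1605]
tool_rot: [3.14, -0.001, 1.166]
wrist_force: [0.3, -1.2, 7.2]
opening: 0.0218
finger_force: 28.1
```

```bash
python3 rd.py 4; cat > line.py <<'E'
import contextlib,io
with contextlib.redirect_stdout(io.StringIO()):
    np_save=__import__("numpy").save; from rig import bot; np_save("pics/t4.npy",bot.sense()["tcp_pos"]); from band import *
print("band",s.x)
for (n,o,R,th),(v,k,_) in zip(L,rows):
    w=warp(f"pics/{n}.png",o,R,"pics/tmp.png"); h,_=hub(w); c=240-6*h; g=cv2.cvtColor(w,cv2.COLOR_BGR2GRAY).astype(float); f=w.astype(float)
    g+=1.5*np.clip(f[...,2]-f[...,0]-20,0,None)
    yy,xx=np.mgrid[:480,:480]; pts=[];dr=np.array([-np.sin(th),-np.cos(th)])  # image dir of needle (x right)
    dr=np.array([-np.sin(th),-np.cos(th)]); pr=np.array([-dr[1],dr[0]])
    for r in np.arange(36,116,3):
        q=c+dr*r+pr*np.arange(-30,31)[:,None]; val=cv2.remap(g.astype(np.float32),q[:,:1].astype(np.float32),q[:,1:].astype(np.float32),1)[:,0]
        wt=np.clip(np.median(val)-20-val,0,None); 
        if wt.sum()>50: pts.append(c+dr*r+pr*(wt*np.arange(-30,31)).sum()/wt.sum())
    vx,vy,x0,y0=cv2.fitLine(np.array(pts,np.float32),cv2.DIST_HUBER,0,.01,.01)[:,0]
    if vy>0: vx,vy=-vx,-vy
    b=240-6*np.array(max(red(w))[1:]); nrm=np.array([-vy,vx]); dist=lambda p:((p-[x0,y0])@nrm)/6
    t=np.array([np.cos(th),-np.sin(th)]) # gauge (y,z) dir, left of needle
    print(n,"th",round(th,3),"line ang",np.arctan2(vx,-vy).round(3),"hub off",dist(c).round(2),"band right of needle line mm",dist(b).round(2),"-> band",(-th+np.arcsin(dist(b)/28)).round(3),"per mm band-proud corr rad",((k@t)/28).round(3),"red area",max(red(w))[0])
E
python3 line.py
```

```text
theta 0.437 r 0.1462 F [-0.1 -1.6  7.1] along 0.0005
red [(np.int32(1272), np.float64(17.9), np.float64(26.6))]
dark deg (dial frame, + to right) [-33.5 -34.  -33.  -34.5 -32.5 -35. ] [18. 19. 20. 20. 22. 23.]
band [-0.45087122  0.57245188]
scene0 th 0 line ang 0.042 hub off 0.72 band right of needle line mm -12.02 -> band -0.444 per mm band-proud corr rad 0.015 red area 1028
sF th 0 line ang 0.026 hub off 0.82 band right of needle line mm -11.91 -> band -0.44 per mm band-proud corr rad 0.015 red area 1057
sH th 0 line ang 0.012 hub off 0.64 band right of needle line mm -11.63 -> band -0.428 per mm band-proud corr rad 0.019 red area 1185
r1 th 0.107 line ang -0.148 hub off 0.27 band right of needle line mm -7.86 -> band -0.391 per mm band-proud corr rad 0.019 red area 1364
r2 th 0.251 line ang -0.265 hub off 0.13 band right of needle line mm -5.56 -> band -0.451 per mm band-proud corr rad 0.02 red area 1252
r3 th 0.401 line ang -0.405 hub off -0.06 band right of needle line mm -2.33 -> band -0.485 per mm band-proud corr rad 0.021 red area 1395
r4 th 0.437 line ang -0.436 hub off -0.03 band right of needle line mm -2.04 -> band -0.509 per mm band-proud corr rad 0.021 red area 1272
```

```bash
cat >> line.py <<'E'
print("profiles: redness vs mm left(-) / right(+) of the needle line, r 25..31 mm; width of half max")
for (n,o,R,th),(v,k,_) in zip(L,rows):
    w=warp(f"pics/{n}.png",o,R,"pics/tmp.png"); f=w.astype(np.float32); rd=f[...,2]-np.maximum(f[...,1],f[...,0]); h,_=hub(w); c=240-6*h
    a=np.arange(-.75,-.2,.01); rr=np.arange(24,31,.5)
    X=(c[0]+6*rr[None]*np.sin(a)[:,None]).astype(np.float32); Y=(c[1]-6*rr[None]*np.cos(a)[:,None]).astype(np.float32)
    p=cv2.remap(rd,X,Y,1).mean(1); hm=(p.max()+np.median(p[:8]))/2; i=np.where(p>hm)[0]; print(n,"th",round(th,3),"edges",a[i[0]].round(3),a[i[-1]].round(3),"mid",((a[i[0]]+a[i[-1]])/2).round(3),"peak",p.max().round(0),"w",(a[i[-1]]-a[i[0]]).round(3))
E
python3 line.py | tail -8
```

```text
profiles: redness vs mm left(-) / right(+) of the needle line, r 25..31 mm; width of half max
scene0 th 0 edges -0.49 -0.39 mid -0.44 peak 73.0 w 0.1
sF th 0 edges -0.49 -0.4 mid -0.445 peak 78.0 w 0.09
sH th 0 edges -0.51 -0.4 mid -0.455 peak 79.0 w 0.11
r1 th 0.107 edges -0.51 -0.39 mid -0.45 peak 78.0 w 0.12
r2 th 0.251 edges -0.53 -0.41 mid -0.47 peak 68.0 w 0.12
r3 th 0.401 edges -0.54 -0.44 mid -0.49 peak 78.0 w 0.1
r4 th 0.437 edges -0.57 -0.47 mid -0.52 peak 60.0 w 0.1
```

```bash
python3 - <<'E'
import io,contextlib
with contextlib.redirect_stdout(io.StringIO()): from band import *
for n,o,R,th in [L[2],L[5],L[6]]:
    f=f"pics/{n}.png"; im=cv2.imread(f).astype(int); v=max(red(warp(f,o,R,"pics/tmp.png")))
    u=proj(f,o+R@[-.019,v[1]/1e3,.078+v[2]/1e3]); hb,_=hub(warp(f,o,R,"pics/tmp.png")); hu=proj(f,o+R@[-.019,hb[0]/1e3,.078+hb[1]/1e3]); x,y=u.astype(int)
    up=proj(f,o+R@[-.019,hb[0]/1e3,.078+hb[1]/1e3]+[0,0,.028]); print(n,"red",u.round(1),"hub",hu.round(1),"28mm above hub",up.round(1),"px/mm lateral",np.linalg.norm(proj(f,o+R@[-.019,.01,.1])-proj(f,o+R@[-.019,0,.1])).round(2)/10)
    print("cols",x-5,"..",x+9)
    for r in range(y-6,y+16): print(r," ".join(f"{im[r,c,2]:3d}/{im[r,c,1]:3d}" for c in range(x-5,x+10)))
E
```

```text
sH red [262.7 179.9] hub [268.2 187.1] 28mm above hub [268.  176.6] px/mm lateral 0.47000000000000003
cols 257 .. 271
173   6/  7  12/  7   6/  8  17/ 12  13/ 21  13/ 23  22/ 35  30/ 32  26/ 30  28/ 28  28/ 29  28/ 26  24/ 26  26/ 26  31/ 32
174  17/ 18  12/ 15  17/ 29   8/ 37  24/ 37  29/ 30  26/ 31  30/ 31  26/ 30  29/ 32  24/ 27  29/ 28  30/ 31  42/ 45  54/ 57
175  13/ 38  10/ 34  10/ 40  26/ 35  32/ 34  26/ 31  23/ 27  32/ 33  31/ 30  29/ 32  37/ 37  50/ 56  89/ 92 103/102  86/ 89
176   7/ 32  21/ 32  23/ 24  28/ 27  30/ 32  24/ 34  27/ 32  28/ 33  52/ 56  65/ 69  65/ 66  52/ 53  68/ 66 103/105  30/ 33
177  18/ 35  33/ 33  30/ 32  30/ 31  24/ 31  24/ 28  34/ 34  54/ 57  80/ 79 107/106  54/ 52  45/ 51  49/ 49 101/100  63/ 65
178  26/ 28  25/ 29  30/ 32  26/ 33  27/ 26  46/ 32  94/ 94 105/109  52/ 53 103/105  51/ 49  41/ 41  98/ 98  99/103 103/103
179  25/ 27  28/ 31  28/ 34  27/ 31  52/ 37  86/ 10  50/  7  99/100 106/108 104/103  50/ 53  16/ 21  98/103 101/103 103/103
180  31/ 35  27/ 30  28/ 32  59/ 60  75/ 81  80/ 21  78/  0  66/ 39 100/102 101/101  57/ 56  23/ 23 104/103 101/10
[... 6708 characters left out ...]
  87/ 63  87/ 65  76/ 53  95/ 90  95/ 98 102/102 103/100 104/100  73/ 73  54/ 49
186  93/ 93  96/ 98  92/ 92  97/ 97  92/ 81  85/ 63  77/ 57  77/ 59  94/ 86 101/101 101/ 98  99/101 102/101 101/ 99  98/ 99
187  96/ 98  95/ 96  96/ 96  95/ 99  83/ 80  82/ 65  82/ 62  84/ 72  96/ 98  98/103  96/ 99  92/ 97  95/ 94 100/ 98  97/100
188 100/ 97  93/ 91  96/ 96  97/100  99/104  92/ 88  91/ 91  74/ 75  92/ 95  97/101  99/ 98  99/ 99  96/ 96  99/ 99  94/ 94
189  97/ 98  95/ 96  97/ 94  98/ 95  97/ 98  45/ 47   4/  0   8/  9  24/ 24  94/ 94  98/100  98/ 99  96/ 96  98/ 99  68/ 69
190  90/ 93  93/ 96  96/101  76/ 75  15/ 19  11/ 10   0/  0   0/  0   4/  2  39/ 44 102/102  99/ 97 102/ 97  85/ 93  85/ 87
```

```bash
python3 - <<'E'
import io,contextlib
with contextlib.redirect_stdout(io.StringIO()): from band import *
W={}
for n,o,R,th in L: W[n]=(cv2.cvtColor(warp(f"pics/{n}.png",o,R,"pics/tmp.png"),cv2.COLOR_BGR2GRAY),th)
yy,xx=np.mgrid[:480,:480]; a=np.arctan2(xx-230,230-yy); rr=np.hypot(xx-230,yy-222)
m=((rr<215)&(rr>100)&((a>.25)|(a<-.75))).astype(np.uint8)*255
for ref in ("sF","sH","r1"):
  for n in ("scene0","sH","r1","r2","r3","r4"):
    T=np.float32([[1,0,0],[0,1,0]])
    try:
        cc,T=cv2.findTransformECC(cv2.GaussianBlur(W[ref][0],(0,0),3),cv2.GaussianBlur(W[n][0],(0,0),3),T,cv2.MOTION_AFFINE,(3,300,1e-6),m,5)
        A=T[:,:2]; c=T@[230,222,1]; d=T@[230-6*11.6,222-6*25.5,1]-c; print(ref,"->",n,"cc",round(cc,3),"rot right",np.arctan2(A[1,0]-A[0,1],A[0,0]+A[1,1]).round(4),"A",A.round(3).tolist(),"centre shift mm",((c-[230,222])/6).round(2))
    except cv2.error as e: print(n,"fail")
E
```

```text
sF -> scene0 cc 0.996 rot right 0.0011 A [[1.0, -0.0010000000474974513], [0.0010000000474974513, 1.0]] centre shift mm [-0.    0.01]
sF -> sH cc 0.933 rot right -0.0094 A [[0.9990000128746033, 0.004000000189989805], [-0.014999999664723873, 1.0099999904632568]] centre shift mm [0.72 1.83]
sF -> r1 cc 0.887 rot right -0.0499 A [[1.0010000467300415, 0.05400000140070915], [-0.04600000008940697, 1.0069999694824219]] centre shift mm [-0.07  2.43]
sF -> r2 cc 0.826 rot right -0.091 A [[0.996999979019165, 0.10199999809265137], [-0.07999999821186066, 0.9990000128746033]] centre shift mm [-0.75  2.33]
sF -> r3 cc 0.848 rot right -0.2778 A [[0.9480000138282776, 0.289000004529953], [-0.25999999046325684, 0.9739999771118164]] centre shift mm [-1.72  1.91]
sF -> r4 cc 0.806 rot right -0.3 A [[0.9380000233650208, 0.31700000166893005], [-0.2750000059604645, 0.9750000238418579]] centre shift mm [-1.78  1.7 ]
sH -> scene0 cc 0.942 rot right 0.0137 A [[1.0069999694824219, -0.007000000216066837], [0.019999999552965164, 0.9940000176429749]] centre shift mm [-0.73 -1.81]
sH -> sH cc 1.0 rot right -0.0 A [
[... 823 characters left out ...]
 -2.5 ]
r1 -> sH cc 0.899 rot right 0.0335 A [[1.0080000162124634, -0.04500000178813934], [0.02199999988079071, 1.0069999694824219]] centre shift mm [ 1.05 -0.65]
r1 -> r1 cc 1.0 rot right 0.0 A [[1.0, 0.0], [0.0, 1.0]] centre shift mm [-0. -0.]
r1 -> r2 cc 0.912 rot right -0.0317 A [[0.9990000128746033, 0.03700000047683716], [-0.027000000700354576, 1.0]] centre shift mm [-0.97  0.09]
r1 -> r3 cc 0.848 rot right -0.0771 A [[0.9959999918937683, 0.10100000351667404], [-0.05299999937415123, 0.9909999966621399]] centre shift mm [-1.43 -0.1 ]
r1 -> r4 cc 0.813 rot right -0.0724 A [[0.9929999709129333, 0.10700000077486038], [-0.035999998450279236, 0.9789999723434448]] centre shift mm [-1.38 -0.04]
```

Emit:
arm_command(increments=[[-1,[-1,-2.4,-1.2],0],[-1,[-1,-2.4,-1.2],0],[-1,[-1.1,-2.4,-1.3],0],[-1,[0,0,0],0],[-1,[0,0,0],0]])

```text
clock: 22.65
tcp_pos: [0.5404, -0.0038, 0.1564]
tool_rot: [3.141, -0.001, 1.166]
wrist_force: [-0.2, -0.6, 4.7]
opening: 0.0218
finger_force: 27.9
```

Emit:
arm_command(increments=[[-1,[0,0,0],0],[-1,[0,0,0],0],[-1,[0,0,0],0],[-1,[0,0,0],0],[-1,[0,0,0],0]])

```text
clock: 23.28
tcp_pos: [0.5404, -0.0038, 0.1565]
tool_rot: [3.141, -0.001, 1.166]
wrist_force: [0.5, -0.5, 5.7]
opening: 0.0217
finger_force: 27.9
```

Emit:
arm_command(increments=[[-1,[0,0,0],0],[-1,[0,0,0],0],[-1,[0,0,0],0],[-1,[0,0,0],0]])

```text
clock: 23.78
tcp_pos: [0.5404, -0.0037, 0.1564]
tool_rot: [3.141, -0.001, 1.166]
wrist_force: [1.2, -0.8, 5.7]
opening: 0.0219
finger_force: 27.9
```

```bash
cat > px.py <<'E'
import sys
from rd import *
n=sys.argv[1]; read(n)
from dial import *
f=f"pics/r{n}.png"; im=cv2.imread(f).astype(int)
t=bot.sense()["tcp_pos"]; d=t+[0,0,.019]-[.5677,.0604,.047]; th=np.arctan2(-(d@[.395,.919,0]),d[2]); R=Rg(-.406,th); o=np.array([.5677,.0604,.047])+R@[0,0,.0057]
v=max(red(warp(f,o,R,"pics/tmp.png"))); x,y=proj(f,o+R@[-.019,v[1]/1e3,.078+v[2]/1e3]).astype(int)
print("cols",x-5,x+7)
for r in range(y-4,y+15): print(r," ".join("%3d/%3d"%tuple(im[r,c,[2,1]]) for c in range(x-5,x+8)))
E
python3 px.py 5
```

```text
theta 0.497 r 0.1461 F [ 1.5 -0.9  4.5] along 0.0003
red [(np.int32(160), np.float64(19.37), np.float64(29.72)), (np.int32(199), np.float64(17.57), np.float64(24.7))]
dark deg (dial frame, + to right) [-37.  -36.5 -37.5 -38.  -36.  -38.5] [13. 13. 13. 15. 16. 18.]
cols 278 290
172  15/ 39  20/ 34  31/ 32  22/ 26  18/ 28  23/ 24  30/ 37  19/ 26  27/ 30  24/ 27  29/ 32  32/ 34  28/ 29
173  17/ 34  28/ 28  28/ 32  28/ 33  22/ 26  32/ 36  29/ 29  35/ 30  39/ 44  58/ 58  69/ 71  76/ 78  56/ 57
174  33/ 35  27/ 30  23/ 27  28/ 29  27/ 32  34/ 37  45/ 10  83/ 58  95/ 95  92/ 89  89/ 94  93/ 92  92/ 91
175  26/ 27  21/ 27  30/ 31  29/ 28  57/ 59  93/ 70  29/ 15  67/ 47  95/ 97  76/ 78  70/ 72  69/ 69  44/ 41
176  21/ 29  27/ 31  59/ 65  91/ 89 103/106  44/ 25  18/  0  68/ 46  73/ 73  72/ 75  43/ 44  71/ 71  56/ 56
177  31/ 34  61/ 57  96/102  71/ 73  98/102  54/ 40  18/  1  92/ 73 102/101  75/ 71  72/ 75  97/ 96 104/105
178  74/ 77  95/ 94  95/ 95  74/ 74  98/ 99  70/ 57  11/  5  88/ 92  97/ 98  96/ 98  94/ 95 103/102 105/103
179  94/ 93  78/ 77  72/ 75  93/ 96  95/ 96  74/ 75  10/  8  96/ 9
[... 529 characters left out ...]
/ 15  83/ 78  97/ 98 102/103  98/ 99  98/100  96/ 96
185 100/ 98  96/ 96  99/100  94/ 94  93/ 90  94/ 74  61/ 47  82/ 65  99/ 96  98/ 97 100/100 102/100  92/ 97
186  94/ 96 100/ 96 100/100  97/ 99  83/ 69  80/ 60  78/ 61  79/ 59  95/ 91 100/100  95/ 94 100/ 99  96/100
187  93/ 92  96/ 97  96/ 99  93/ 94  82/ 76  80/ 61  83/ 64  88/ 81  96/ 96  96/ 99 102/101 103/101  99/100
188  94/ 94  92/ 95 100/100 103/104 103/104  96/ 91  88/ 79  97/ 97  96/ 99 100/101  99/101  98/ 98 102/103
189  96/ 95  92/ 96  96/ 95 102/101  96/ 99  53/ 52   5/  2   6/  9  39/ 42  93/ 93  96/ 96  97/ 96  94/ 97
190  95/ 98  96/ 97 101/103  79/ 81  18/ 12   6/  3   5/  9   0/  0   0/  1  47/ 47  96/ 97  97/100 100/ 98
```

```bash
python3 - <<'E'
from fit import *
cap("scene","pics/r6.png"); a=cv2.imread("pics/r5.png").astype(int); b=cv2.imread("pics/r6.png").astype(int)
print("max change near dial",np.abs(a-b)[165:200,270:300].max(), "mean",np.abs(a-b)[165:200,270:300].mean().round(2))
ff=lambda f,p:[((-.075,-.035,.082),(-.075,.035,.082)),((-.075,.035,.082),(-.075,.035,.04)),((.075,.035,.082),(.067,.035,.082)),((.067,.035,.082),(.067,.035,.04))]
for f in ("pics/sF.png","pics/r6.png"): print(f,fit([f],ff,(.568,.0595,-.406),(.004,.004,.02)))
s=bot.sense(); print(s["clock"],s["wrist_force"].round(1),s["finger_force"],np.abs(s["dq"]).max().round(4))
E
```

```text
max change near dial 19 mean 3.22
pics/sF.png (array([ 0.5694,  0.0594, -0.4156]), np.float64(-15.1))
pics/r6.png (array([ 0.5675,  0.0609, -0.4239]), np.float64(-9.63))
23.875 [ 0.9 -1.2  5.4] 27.899635434150696 0.0016
```

```bash
python3 -c "
from rig import bot
print(bot.hand_in())"
```

```text
the job is handed in; nothing more can be done
None
```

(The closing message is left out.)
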